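# Lever the stuck lid off a paint pot

### The job

The lid of the blue paint pot is stuck: hook the opener's foot under the lid's edge and, with the pot's shoulder as the fulcrum, lever that edge up until it pops loose - don't take hold of the lid before that. Lay the opener down flat on the table, then lift the lid off and set it, right way up, on the green mat next to the yellow lid; drop neither. Leave the yellow lid, the bottle and the bowl where they are.

Things in the scene. Friction and masses are not known exactly. Their poses are not given: they have to be found in the camera images.
- pot: the shut paint pot: white plastic with a blue band, 96 mm in diameter, fixed upright in one of the two wells of the plywood block; origin at the centre of its underside. Six springy nibs round its neck hold the lid with 19 to 28 N. When the levered edge is 5 to 8 mm up, the nibs on that side let go: the lid pops up aslant, its middle 4 to 7 mm up, stays there, and comes off with a light pull (under 15 N)
- pot_shoulder (a point): point on the shut pot's axis, level with its flat shoulder, 83 mm above the table; z up. The shoulder reaches out to 48 mm radius, where its edge is the fulcrum. The neck on it is 53 mm wide, 21 mm high. The gap between shoulder and lid's lower edge is 5 mm high all round and 7 mm deep (lid's outside to neck); outside the lid 14.5 mm of shoulder lie bare
- lid_mid (a point): centre of the shut pot's blue ribbed push-on lid (loose, 40 g): 67 mm in diameter, 20 mm high, open below, skirt 5 mm thick; the point is half-way up on its axis, z along the axis (up; seated, it is 15 mm above the shoulder)
- lid: the same blue lid; origin on its axis at its lower edge, 10 mm below lid_mid, z up the axis
- opener_grip (a point): point to grip in the red handle of the pot opener (loose, 90 g), near its centre of mass, 11 mm above the table as it lies. Axes: x along the tool towards the foot, y across, z up as it lies. The handle reaches from x = -65 to +30 mm of this point, 18 mm wide (y), 22 mm high (z); then a steel shank, 10 mm wide, 4 mm thick, runs to a bend at x = +78 mm, z = 0
- opener_tip (a point): middle of the free end of the opener's steel foot, 96 mm ahead (x) of opener_grip and 12.6 mm above it (z), same axes. The foot is 22 mm long, 14 mm wide, 2.5 mm thick, turned up (to +z) by 35 degrees at the bend: it lies level when the handle rises at 35 degrees away from the pot. Pushing the handle down to about level then raises the tip
- opener: the opener as a whole; origin on its underside below the front end of the handle, 30 mm ahead of and 11 mm below opener_grip; same axes
- mat: green plastic mat, 230 mm (x) by 150 mm (y), 3 mm thick, fixed on the table; origin at the centre of its underside. The yellow lid lies on its +x half; the -x half is free, its centre at x = -57 mm
- yellow_lid: the yellow pot's lid, same size as the blue one, lying loose on the mat; origin on its axis at its lower edge
- rack: plywood block 134 mm (x) by 250 mm (y), 40 mm high, screwed to the table, with two wells on its y axis, 60 mm either side of its centre, for the two pots; origin at the centre of its underside
- open_pot_shoulder (a point): centre of the shoulder of the neighbour, a pot of the same size with a yellow band, already open, fixed in the other well 120 mm away; its bare neck rises to 104 mm above the table
- bottle: pink drinking bottle, 68 mm in diameter, 190 mm high, loose; origin at the centre of its underside
- bowl: black bowl of chestnuts, 120 mm in diameter, 56 mm high with its chestnuts, loose; origin at the centre of its underside
Things that resemble listed ones, but are neither listed nor needed, are in the scene too. Of the things shaped like the lid, the blue one is meant.

How it is judged (in metres and radians):
On the way, in this order (a step that is already met when the one before it is completed fails the run):
1. the opener, bearing on the pot, levers up one edge of the tight blue lid (lid aslant by more than 2 degrees, the fingers off it) (angle between lid's own z axis and vertical above 0.035 rad and contact force between opener and lid above 0.5 N and contact force between opener and pot above 0.5 N and contact force between the fingers and lid below 0.2 N and horizontal distance between lid and pot_shoulder below 0.012 m and z of lid in the frame of pot_shoulder below 0.02 m).
2. the levered edge has popped loose (lid aslant by more than 5 degrees on its pot, the fingers off it) (angle between lid's own z axis and vertical above 0.09 rad and contact force between the fingers and lid below 0.2 N and horizontal distance between lid and pot_shoulder below 0.012 m and z of lid in the frame of pot_shoulder below 0.02 m), for 0.1 s.
3. the opener is laid down flat, still held as its handle comes within 5 mm of the table (height (world z) of opener_grip below 0.016 m and angle between opener's own z axis and vertical below 0.2 rad and contact force between the fingers and opener above 0.5 N).
4. the blue lid is set on the mat, still held as it touches down (contact force between lid and mat above 0.2 N and contact force between the fingers and lid above 0.5 N).
At the end, for the whole second after the job is handed in: The blue lid lies at rest, right way up and flat (within 6 degrees) on the green mat, its centre at least 26 mm inside the mat's edges and not on top of the yellow lid; the opener lies at rest flat on the table (grip point at most 16 mm up, within 11 degrees of level); both are released (angle between lid's own z axis and vertical below 0.1 rad and height (world z) of lid between 0.001 and 0.008 m and x of lid in the frame of mat between -0.089 and 0.089 m and y of lid in the frame of mat between -0.049 and 0.049 m and linear speed of each of lid, opener below 0.02 m/s and height (world z) of opener_grip below 0.016 m and angle between opener's own z axis and vertical below 0.2 rad); the robot touches nothing.
It fails at once if the fingers take hold of the blue lid while it is still down on its pot (contact force between the fingers and lid above 2 N and z of lid in the frame of pot_shoulder between 0 and 0.006 m and horizontal distance between lid and pot_shoulder below 0.01 m).
It fails at once if the yellow lid is shifted by more than 15 mm (distance of yellow_lid from where it was at the start of the episode above 0.015 m).
It fails at once if the bottle is shifted by more than 20 mm (distance of bottle from where it was at the start of the episode above 0.02 m).
It fails at once if the bowl is shifted by more than 20 mm (distance of bowl from where it was at the start of the episode above 0.02 m).
It also fails if it takes over 72 s, if anything falls off the work surface, if the arm or the gripper's body presses on something with over 40 N, if the wrist force passes 120 N, or if a joint passes its speed limit or range.

### The arm

A 6-joint arm with a two-finger parallel gripper is mounted at the origin on the work surface. World frame = base frame: x ahead of the robot, y to its left, z up, the work surface at z = 0. Lengths are in mm, angles in degrees, forces in N, time in s.
With the tool pointing down it reaches from about 350 to 850 mm from the base axis. Payload 8.1 kg.
Tool frame: the origin (TCP) lies between the finger pads; the fingertips stand 22 mm ahead of it and the grasp point (between the pads) lies 3 mm ahead of it (r.nose_length is the z of the fingertips in the tool frame, in mm); z points along the fingers, x is the direction in which the jaws open and shut, and the axes are right-handed (so a half turn about z gives the same grasp; the last joint's range is limited). The gripper opens to 85 mm and grips with 20 to 120 N. Pads are 22 mm wide; open, the fingers measure 114 mm over their backs; the gripper's body (76 mm by 85 mm) begins 54 mm behind the grasp point. The pads swing forward as they close: fully open they stand 13 mm farther back than shut.
Start: joints at [-72.502, 7.471, 85.268, -0, 87.261, -4.893], TCP at [228.577, -554.759, 253.292] pointing down, gripper open.
Joint ranges: [-169.43, 169.43], [-51.17, 129.36], [1.28, 143.12], [-76.62, 256.62], [0, 156.53], [-152.29, 152.29]. Speed limits (degrees/s): [136.94, 136.94, 159.86, 180, 180, 180].

### API

Orientations are given as [roll, pitch, yaw] about the fixed x, y, z axes, in that order (R = Rz(yaw) Ry(pitch) Rx(roll)).
In Python, from bench import r gives the robot as it stands.
- The arm moves only by the shell command python3 -m jog 'ROWS' [FORCE]. ROWS is JSON, a list of rows, each a list of 5 numbers: the shift along the tool's x, y, z in m, then the turn about the tool's z in degrees, then the opening in per cent of the stroke, from 0 (shut) to 100 (fully open). A call has 1 to 8 rows; each row is the pose to reach, as a shift and turn from the pose measured when the call began, along the tool's axes at that moment; what a row does not reach only later rows make up. A row lasts 1/10 s, in which the tool goes at most 50 mm and 8.59 degrees, less where a joint would pass 70% of its speed; a pose out of reach is approached as far as the arm can. A call with a gripper value outside its range is refused whole. The fingers move at their own pace and stop on an object; FORCE is the grip in N (left out, the last holds). Time passes only in rows, so rows that repeat a pose let the fingers close. It gives the time, the measured TCP pose, the force and the opening at its end, in the units of the state.
- r.sense(): the state, without advancing time (a new reading comes with each control period).
- r.snapshot(name): name is "scene" or "top" or "wrist"; returns a dict with "image" (420x560x3 uint8, red, green, blue), "K" (3x3 intrinsics, pixels), "T" (4x4, takes a point from camera to world coordinates); the wrist camera has in their place "tool_from_camera" (4x4, takes a point from camera to tool coordinates, whose origin is the TCP and whose axes are the tool frame's). Camera axes: x right, y down, z forward; pixel columns grow to the right and rows downward; lengths in mm; the calibration is good to about 2 mm. The wrist camera is an equidistant fisheye: a pixel r from the principal point sees the ray r / f radians off the axis. A picture is of the moment at which its call begins: read the wrist's pose just before it. There is no depth.
- r.hand_in(): hands the job in, once; it reports no verdict.
Trained networks look in a picture, given as the dict that the camera call returned (one of the last four; its "shot" number tells which), for a name from the list of things; names that differ only in an ending like _2 or _b are one class to them, and where a whole thing is asked for, a point or a joint stands for the part that bears it (a point fixed in the world has none). Each returns a list of dicts, best first, with "conf" (0 to 1); they miss things now and then, are a little off and sometimes report something else, mostly with a low value. They report only what shows in the picture. A call takes as long as a camera call. They do not tell look-alikes from the thing itself.
- r.search_frame(picture, label): "bbox" ([left, top, right, bottom] in pixels, round what is visible of it).
- r.pinpoint(picture, label): "uv" ([column, row] in pixels: a listed point, or the origin of a listed thing).
The state is a dict: "time": time; "joint_pos": joint angles; "qd": joint speeds; "joint_efforts": joint torques, N m; "tool_pos": TCP position; "tcp_rot": TCP orientation; "ft_force": force on the tool from outside, world axes, zero at the start; "wrist_torque": the same for the moment, N m; "finger_gap": finger opening in mm.
Only numpy, scipy, OpenCV 4.12 (cv2) and the standard library are available. Lean on these libraries where they do the work, as an engineer would, in place of code of your own. Each camera call takes 0.05 s, during which the arm holds its last target. There are 200 camera calls.

## Working session

There is one attempt and no reset: what is moved stays moved. The work goes in short steps, Python scripts to look and compute and a shell command to move; the robot and the scene stay as the last step left them, time stands still between calls to the robot, and variables do not carry over. Pictures are saved under pics/ and viewed, about 8 in all and at most 12, crops included, and the job is handed in when it is done.

```bash
ls; mkdir -p pics
cat > h.py <<'E'
from bench import r
import numpy as np, cv2
from scipy.spatial.transform import Rotation as Ro
def ray(p,uv):
    K=np.array(p["K"]);
    d=np.linalg.inv(K)@[uv[0],uv[1],1]; T=np.array(p["T"]); return T[:3,3],T[:3,:3]@d
def onz(p,uv,z):
    o,d=ray(p,uv); return o+d*(z-o[2])/d[2]
def tri(a,b):
    A=[];y=[]
    for p,uv in (a,b):
        o,d=ray(p,uv); d/=np.linalg.norm(d); P=np.eye(3)-np.outer(d,d); A.append(P);y.append(P@o)
    return np.linalg.lstsq(np.vstack(A),np.hstack(y),rcond=None)[0]
def proj(p,X):
    T=np.linalg.inv(np.array(p["T"])); c=T[:3,:3]@np.array(X)+T[:3,3]; q=np.array(p["K"])@c; return q[:2]/q[2]
def save(p,n,crop=None,s=1):
    im=np.array(p["image"])[:,:,::-1]
    if crop: a,b,c,d=crop; im=im[b:d,a:c]
    cv2.imwrite("pics/"+n,cv2.resize(im,None,fx=s,fy=s,interpolation=cv2.INTER_CUBIC))
E
python3 - <<'E'
from h import *
s=r.sense();print(s)
S=r.snapshot("scene");T=r.snapshot("top")
im=np.vstack([np.array(S["image"]),np.array(T["image"])])
save(S,"s0.png");save(T,"t0.png")
H=dict(pot_shoulder=83,lid_mid=98,opener_grip=11,opener_tip=23.6,mat=0,yellow_lid=3,open_pot_shoulder=83,bottle=0,bowl=0,rack=0,opener=0)
for k,z in H.items():
    for n,p in (("S",S),("T",T)):
        for d in r.pinpoint(p,k)[:3]:
            if d["conf"]>.2: print(k,n,np.round(d["uv"],1),round(d["conf"],2),onz(p,d["uv"],z).round(1))
E
```

```text
pics
{'time': 0.0, 'joint_pos': array([-7.25034666e+01,  7.51496563e+00,  8.53292626e+01,  2.59834758e-03,
        8.72604957e+01, -4.89469718e+00]), 'qd': array([-0.04954774, -0.02124249,  0.00761863,  0.0080387 ,  0.03108992,
       -0.03422069]), 'joint_efforts': array([ 1.43116587e-03, -5.69403899e+01, -5.00546980e+01, -1.14262305e-04,
        1.47597090e-02, -1.10621340e-05]), 'tool_pos': array([ 228.42552688, -554.27566735,  252.24602809]), 'tcp_rot': array([-1.79988479e+02,  1.04120682e-01, -6.76088855e+01]), 'ft_force': array([ 0.05026941, -0.13369033, -0.03700533]), 'wrist_torque': array([0.01792904, 0.03155698, 0.00868439]), 'finger_gap': 85.23045785400797}
pot_shoulder S [302.3 195.6] 0.85 [474.4  46.3  83. ]
pot_shoulder T [280.6 239.7] 0.89 [466.4  44.4  83. ]
pot_shoulder T [279.  236.7] 0.52 [474.3  48.8  83. ]
lid_mid S [358.5 213.1] 0.81 [475.6 181.7  98. ]
lid_mid S [353.5 252.7] 0.73 [572.1 202.7  98. ]
lid_mid S [349.9 176.2] 0.56 [387.  131.1  98. ]
lid_mid T [253.9 294.4] 0.96 [322.8 109.8  98. ]
lid_mid T [281.4 242.4] 0.91 [457.8  41.8  98. ]
lid_mid T [226.7 
[... 441 characters left out ...]
3. ]
yellow_lid T [283.9 243.5] 0.62 [464.2  37.2   3. ]
yellow_lid T [280.6 240.6] 0.55 [472.2  46.6   3. ]
open_pot_shoulder S [255.9 182.8] 0.84 [486.  -68.9  83. ]
open_pot_shoulder T [326.6 231.7] 0.56 [489.6 -76.9  83. ]
bottle S [152.1 257.8] 0.78 [ 729.9 -227.1    0. ]
bottle T [377.9 152.6] 0.58 [ 732.1 -229.5    0. ]
bowl S [333.1 341.5] 0.85 [734.4 228.7   0. ]
bowl T [220. 149.] 0.95 [737.1 228.1   0. ]
bowl T [179.9 219.5] 0.47 [528.2 334.2   0. ]
rack S [278.1 204.1] 0.72 [471.9 -17.9   0. ]
rack T [308.  240.6] 0.95 [473.8 -30.3   0. ]
opener S [408.4 262.5] 0.94 [493.8 327.2   0. ]
opener S [304.2 192.7] 0.61 [412.1  29.6   0. ]
opener T [184.2 233.4] 0.64 [488.7 319.9   0. ]
```

View pics/s0.png

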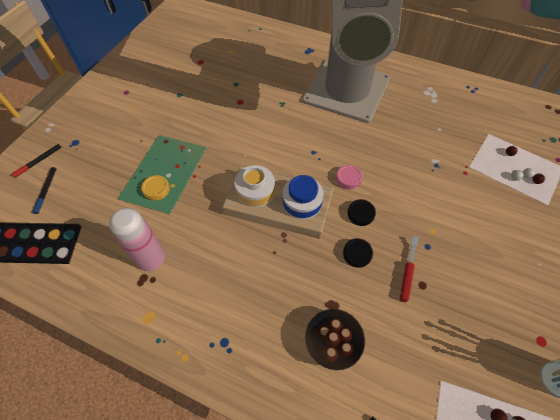

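View pics/t0.png

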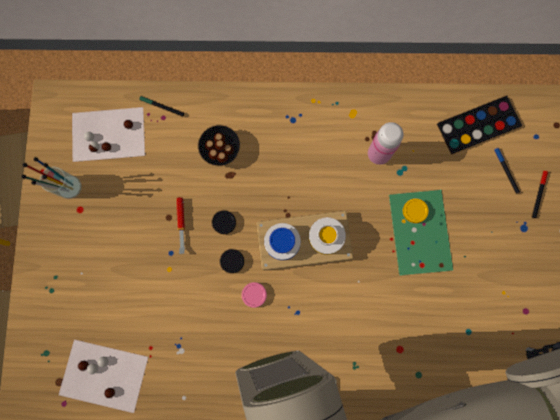

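The scene view shows the opener at about (405,275), its foot towards the robot; the blue pot is at (302,195) and the open pot at (255,183). The mat is at (163,172) with the yellow lid on it. The top view agrees. I'm moving over the opener first.

```bash
cat >> h.py <<'E'
def go(x,y,z,yaw):
    s=r.sense(); R=Ro.from_euler("xyz",s["tcp_rot"],degrees=True).as_matrix()
    d=R.T@(np.array([x,y,z])-s["tool_pos"])
    dy=(yaw-s["tcp_rot"][2]+180)%360-180
    print("at",np.round(s["tool_pos"],1),np.round(s["tcp_rot"],1),"t",round(s["time"],2),"shift m",np.round(d/1000,4),"turn",round(-dy,1))
E
python3 -m jog '[[-0.3,-0.264,0,20,100],[-0.3,-0.264,0,20,100],[-0.3,-0.264,0,20,100],[-0.3,-0.264,0,20,100],[-0.3,-0.264,0,20,100],[-0.3,-0.264,0,20,100],[-0.3,-0.264,0,20,100],[-0.3,-0.264,0,20,100]]'
python3 -c "
from h import *
go(535,327,230,-87.6)"
```

```text
time: 2.0
tool_pos: [358.6, -175.0, 253.6]
tcp_rot: [-179.9, -0.0, -87.6]
ft_force: [1.5, 0.0, -0.6]
finger_gap: 85.4
at [ 358.6 -175.   253.6] [-179.9   -0.   -87.6] t 2.0 shift m [-0.4944 -0.1969  0.0235] turn -0.0
```

```bash
python3 -m jog '[[-0.495,-0.197,0.024,0,100],[-0.495,-0.197,0.024,0,100],[-0.495,-0.197,0.024,0,100],[-0.495,-0.197,0.024,0,100],[-0.495,-0.197,0.024,0,100],[-0.495,-0.197,0.024,0,100],[-0.495,-0.197,0.024,0,100],[-0.495,-0.197,0.024,0,100]]' >/dev/null
python3 -m jog '[[-0.13,-0.04,0,0,100],[-0.13,-0.04,0,0,100],[-0.13,-0.04,0,0,100],[-0.13,-0.04,0,0,100]]'
cat >> h.py <<'E'
def wray(p,s,uv):
    K=np.array(p["K"]); v=np.array([(uv[0]-K[0,2]),(uv[1]-K[1,2])]); f=K[0,0]; th=np.hypot(*v)/f
    n=v/max(np.hypot(*v),1e-9); d=np.array([*(np.sin(th)*n),np.cos(th)])
    W=np.eye(4);W[:3,:3]=Ro.from_euler("xyz",s["tcp_rot"],degrees=True).as_matrix();W[:3,3]=s["tool_pos"]
    M=W@np.array(p["tool_from_camera"]); return M[:3,3],M[:3,:3]@d
def wonz(p,s,uv,z):
    o,d=wray(p,s,uv); return o+d*(z-o[2])/d[2]
def wproj(p,s,X):
    W=np.eye(4);W[:3,:3]=Ro.from_euler("xyz",s["tcp_rot"],degrees=True).as_matrix();W[:3,3]=s["tool_pos"]
    c=(np.linalg.inv(W@np.array(p["tool_from_camera"]))@[*X,1])[:3]; K=np.array(p["K"])
    th=np.arctan2(np.hypot(c[0],c[1]),c[2]); n=c[:2]/np.hypot(c[0],c[1]); return K[:2,2]+K[0,0]*th*n
E
python3 - <<'E'
from h import *
s=r.sense();w=r.snapshot("wrist");save(w,"w1.png")
for k,z in dict(opener_grip=11,opener_tip=23.6,opener=0).items():
    for d in r.pinpoint(w,k)[:2]: print(k,np.round(d["uv"],1),round(d["conf"],2),wonz(w,s,d["uv"],z).round(1))
go(531,327,200,-87.6)
E
```

```text
time: 3.2
tool_pos: [525.1, 338.5, 234.4]
tcp_rot: [-180.0, 0.0, -87.4]
ft_force: [0.1, -0.9, 0.4]
finger_gap: 85.2
opener_grip [288.5 182.3] 0.77 [531.2 330.9  11. ]
opener_tip [297.6 271.3] 0.91 [431.7 315.5  23.6]
opener [291.8 210.9] 0.77 [496.  325.1   0. ]
at [525.3 333.5 235.6] [-1.799e+02 -1.000e-01 -8.760e+01] t 3.4 shift m [ 0.0067 -0.0053  0.0356] turn -0.0
```

View pics/w1.png

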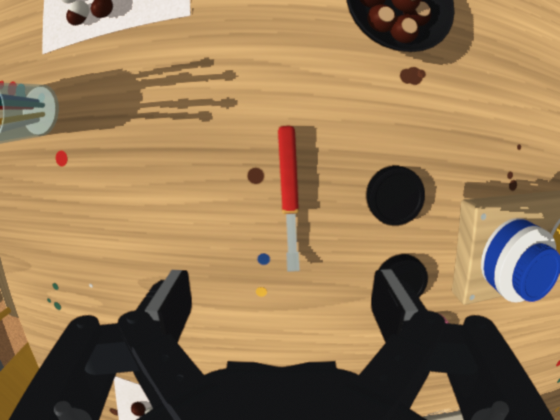

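Run:
```python
from h import *
s=r.sense();w=r.snapshot("wrist")
for k,z in dict(opener_grip=11,opener_tip=23.6,opener=0).items():
    for d in r.pinpoint(w,k)[:1]: print(k,np.round(d["uv"],1),round(d["conf"],2),wonz(w,s,d["uv"],z).round(1))
im=np.array(w["image"]).astype(int); m=(im[:,:,0]>120)&(im[:,:,1]<50)&(im[:,:,2]<60); m[:, :260]=0; m[:,340:]=0; m[:110]=0;m[230:]=0
v,u=np.nonzero(m); P=np.array([wonz(w,s,(a,b),22)[:2] for a,b in zip(u,v)])
c=P.mean(0); e,V=np.linalg.eigh(np.cov(P.T)); a=V[:,1]*(-np.sign(V[0,1])); print(c,a,np.degrees(np.arctan2(a[1],a[0])), (P-c)@a.min() if 0 else (((P-c)@a).min(),((P-c)@a).max()))
print("grip by mask",c+a*17.5)
go(531,327,200,-87.6)
```

```text
opener_grip [285.1 184. ] 0.81 [529.3 329.1  11. ]
opener_tip [288.3 269.8] 0.9 [433.  321.2  23.6]
opener [283.7 212.7] 0.89 [493.5 329.    0. ]
[548.71892873 332.91696886] [-0.99461065 -0.10368056] -174.0488466192574 (np.float64(-42.55254123296347), np.float64(44.75388587349032))
grip by mask [531.31324239 331.10255904]
at [525.6 333.2 236.2] [-179.9   -0.   -87.7] t 3.6 shift m [ 0.0064 -0.005   0.0362] turn -0.1
```

```bash
python3 -m jog '[[0.004,-0.005,0.15,-2.7,100],[0.004,-0.005,0.15,-2.7,100],[0.004,-0.005,0.15,-2.7,100],[0.004,-0.005,0.15,-2.7,100],[0.004,-0.005,0.15,-2.7,100],[0.004,-0.005,0.15,-2.7,100]]'
python3 - <<'E'
from h import *
print(r.nose_length)
s=r.sense();w=r.snapshot("wrist")
for k,z in dict(opener_grip=11,opener_tip=23.6,opener=0).items():
    for d in r.pinpoint(w,k)[:1]: print(k,np.round(d["uv"],1),round(d["conf"],2),wonz(w,s,d["uv"],z).round(1))
im=np.array(w["image"]).astype(int); m=(im[:,:,0]>120)&(im[:,:,1]<50)&(im[:,:,2]<60); m[:, :200]=0; m[:,360:]=0
v,u=np.nonzero(m); P=np.array([wonz(w,s,(a,b),22)[:2] for a,b in zip(u,v)])
c=P.mean(0); e,V=np.linalg.eigh(np.cov(P.T)); a=V[:,1]*(-np.sign(V[0,1])); print(c,np.degrees(np.arctan2(a[1],a[0])),((P-c)@a).min(),((P-c)@a).max())
print("grip by mask",c+a*17.5)
go(531,330,27,-85)
E
```

```text
time: 4.2
tool_pos: [533.4, 330.3, 90.3]
tcp_rot: [-179.6, 0.1, -85.0]
ft_force: [0.7, 0.8, 1.3]
finger_gap: 85.4
22.0
opener_grip [283.4 241.8] 0.57 [529.1 328.6  11. ]
opener_tip [280.8 363. ] 0.75 [434.1 322.   23.6]
opener [281.3 275. ] 0.85 [498.7 327.4   0. ]
[551.54286129 333.13048897] -173.59959328227686 -41.43106610580289 47.84536589123067
grip by mask [534.15193655 331.1796592 ]
at [532.8 330.3  89.3] [-1.796e+02  1.000e-01 -8.500e+01] t 4.4 shift m [0.0002 0.0022 0.0623] turn 0.0
```

```bash
python3 -m jog '[[0,0.001,0.04,-0.5,100],[0,0.001,0.062,-0.5,100],[0,0.001,0.062,-0.5,100],[0,0.001,0.062,-0.5,100]]' 40
python3 -m jog '[[0,0,0,0,0],[0,0,0,0,0],[0,0,0,0,0],[0,0,0,0,0],[0,0,0,0,0],[0,0,0,0,0],[0,0,0,0,0],[0,0,0,0,0]]' 40
```

```text
time: 4.8
tool_pos: [532.5, 330.5, 28.2]
tcp_rot: [-179.6, 0.1, -84.5]
ft_force: [0.4, 0.4, 0.5]
finger_gap: 85.5
time: 5.6
tool_pos: [532.9, 330.8, 28.8]
tcp_rot: [-179.5, 0.1, -84.5]
ft_force: [-0.4, 0.2, 5.7]
finger_gap: 17.1
```

```bash
python3 -m jog '[[0,0,-0.05,0,0],[0,0,-0.1,0,0],[0,0,-0.15,0,0],[0,0,-0.2,0,0],[0,0,-0.23,0,0],[0,0,-0.23,0,0]]' 40
python3 -c "
from h import *
go(390,-20,260,-84.5)"
```

```text
time: 6.2
tool_pos: [533.4, 331.4, 265.6]
tcp_rot: [-179.0, 0.3, -84.5]
ft_force: [0.5, 0.2, -1.2]
finger_gap: 16.9
at [533.4 331.4 265.6] [-179.     0.3  -84.5] t 6.2 shift m [0.336  0.1765 0.0008] turn 0.0
```

```bash
python3 -m jog '[[0.336,0.176,0,0,0],[0.336,0.176,0,0,0],[0.336,0.176,0,0,0],[0.336,0.176,0,0,0],[0.336,0.176,0,0,0],[0.336,0.176,0,0,0],[0.336,0.176,0,0,0],[0.336,0.176,0,0,0]]' 40
python3 -m jog '[[0,0,0,0,0],[0,0,0,0,0]]' 40
python3 - <<'E'
from h import *
s=r.sense();w=r.snapshot("wrist");save(w,"w2.png")
for k,z in dict(opener_grip=0,opener_tip=0,open_pot_shoulder=83,pot_shoulder=83,lid_mid=98,rack=0).items():
    for d in r.pinpoint(w,k)[:3]: print(k,np.round(d["uv"],1),round(d["conf"],2),wonz(w,s,d["uv"],z).round(1))
for X in [(488,-73,104),(488,-73,83),(470,46,108),(470,46,83)]: print(X,wproj(w,s,X).round(0))
go(390,-20,260,-84.5)
E
```

```text
time: 7.0
tool_pos: [388.5, -22.3, 259.2]
tcp_rot: [-179.1, 0.3, -84.6]
ft_force: [0.8, -0.1, -0.4]
finger_gap: 17.2
time: 7.2
tool_pos: [387.9, -22.7, 258.0]
tcp_rot: [-179.2, 0.3, -84.7]
ft_force: [-0.1, 0.1, -2.4]
finger_gap: 17.2
opener_grip [281.1 284.8] 0.67 [253.8 -33.7   0. ]
opener_tip [280.7 324.7] 0.54 [188.8 -39.1   0. ]
open_pot_shoulder [350.9 109.7] 0.63 [479.3 -76.8  83. ]
lid_mid [166.3 224.7] 0.9 [358.5  85.4  98. ]
lid_mid [213.5 110.7] 0.85 [466.4  44.2  98. ]
lid_mid [120.  150.6] 0.67 [427.  134.1  98. ]
rack [286.  112.4] 0.93 [472.3 -19.    0. ]
(488, -73, 104) [353.  98.]
(488, -73, 83) [348. 100.]
(470, 46, 108) [209. 106.]
(470, 46, 83) [215. 107.]
at [388.7 -21.6 259.1] [-179.2    0.3  -84.5] t 7.55 shift m [-0.0015 -0.0015 -0.0009] turn 0.0
```

View pics/w2.png

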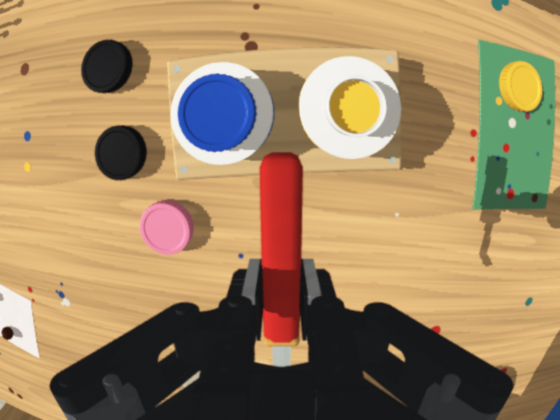

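Run:
```python
from h import *
s=r.sense();w=r.snapshot("wrist")
for uv,z in [((357,106),104),((350,108),83),((216,112),108),((222,113),83),((174,113),83),((272,113),83),((222,63),83),((222,163),83),((300,108),83),((400,108),83)]: print(uv,z,wonz(w,s,uv,z).round(1))
im=np.array(w["image"]).astype(int); 
for n,m,z in (("lid",(im[:,:,2]>110)&(im[:,:,0]<60),108),("yin",(im[:,:,0]>180)&(im[:,:,2]<100),90)):
    m=m.astype(np.uint8)
    k,l,st,c=cv2.connectedComponentsWithStats(m)
    for i in range(1,k):
        if st[i,4]>400: x,y,a,b,_=st[i]; print(n,st[i],c[i].round(1), wonz(w,s,c[i],z).round(1))
S=r.snapshot("scene");T=r.snapshot("top")
for k in ("pot_shoulder","open_pot_shoulder","lid_mid"):
    for n,p in (("S",S),("T",T)):
        for d in r.pinpoint(p,k)[:4]: print(k,n,np.round(d["uv"],1),round(d["conf"],2),onz(p,d["uv"],98 if k=="lid_mid" else 83).round(1))
```

```text
(357, 106) 104 [483.2 -76.3 104. ]
(350, 108) 83 [482.  -74.6  83. ]
(216, 112) 108 [466.   41.4 108. ]
(222, 113) 83 [465.8  40.9  83. ]
(174, 113) 83 [463.8  87.2  83. ]
(272, 113) 83 [469.2  -4.6  83. ]
(222, 63) 83 [512.5  45.3  83. ]
(222, 163) 83 [419.5  37.5  83. ]
(300, 108) 83 [476.3 -29.2  83. ]
(400, 108) 83 [ 489.7 -122.8   83. ]
lid [ 181   76   76   76 4527] [218.2 113.3] [465.   39.5 108. ]
yin [ 499   63   43   50 1670] [520.5  87.6] [ 542.2 -261.4   90. ]
yin [ 340   83   40   51 1510] [360.  108.5] [482.4 -82.4  90. ]
yin [ 259  159   32  112 3287] [274.6 214.7] [376.5 -15.8  90. ]
yin [262 308  37  39 881] [275.9 329.9] [246.3 -28.7  90. ]
pot_shoulder S [305.9 195.5] 0.75 [470.7  53.9  83. ]
pot_shoulder T [278.3 241.1] 0.61 [462.6  50.4  83. ]
open_pot_shoulder T [328.7 232.7] 0.9 [487.  -82.4  83. ]
lid_mid S [354.8 252.6] 0.94 [570.8 205.1  98. ]
lid_mid S [302.4 190.4] 0.65 [470.4  44.2  98. ]
lid_mid S [350.1 175.4] 0.65 [384.6 130.8  98. ]
lid_mid S [360.6 212.2] 0.6 [471.4 185.3  98. ]
lid_mid T [256.4 295.2] 0.86 [320.9 103.4  98. ]
lid_mid T [277.2 242.2] 0.64 [458.2  52.7  98. ]
lid_mid T [230.7 262.9] 0.63 [402.4 172.4  98. ]
lid_mid T [227.4 223.2] 0.56 [506.2 184.8  98. ]
```

```bash
python3 -c "
from h import *
go(413,-83,150,-84.5)"
```

```text
at [388.5 -22.3 259.3] [-179.1    0.3  -84.6] t 8.0 shift m [ 0.0633 -0.017   0.1092] turn -0.1
```

```bash
python3 -m jog '[[0.063,-0.017,0.04,0,0],[0.063,-0.017,0.08,0,0],[0.063,-0.017,0.109,0,0],[0.063,-0.017,0.109,0,0],[0.063,-0.017,0.109,0,0]]' 20
python3 -m jog '[[0,0,0.01,0,0],[0,0,0.015,0,0],[0,0,0.02,0,0],[0,0,0.024,0,0],[0,0,0.028,0,0],[0,0,0.028,0,0]]' 20
python3 -c "
from h import *
go(413,-83,100,-84.5)"
```

```text
time: 8.5
tool_pos: [412.6, -82.5, 150.4]
tcp_rot: [-179.2, 0.3, -84.6]
ft_force: [-0.4, 0.1, 0.7]
finger_gap: 16.8
time: 9.1
tool_pos: [412.8, -82.6, 123.1]
tcp_rot: [-179.2, 0.3, -84.6]
ft_force: [-7.0, -1.0, 6.4]
finger_gap: 17.0
at [412.8 -82.6 123.1] [-179.2    0.3  -84.6] t 9.1 shift m [0.0006 0.0001 0.0231] turn -0.1
```

```bash
python3 -m jog '[[0,0,0.005,0,0],[0,0,0.01,0,0],[0,0,0.015,0,0],[0,0,0.019,0,0],[0,0,0.023,0,0],[0,0,0.023,0,0]]' 20
python3 - <<'E'
from h import *
T=r.snapshot("top");S=r.snapshot("scene");w=r.snapshot("wrist")
a=np.array(S["image"])[80:300,130:410]; b=np.array(T["image"])[170:330,220:440]; b=cv2.resize(b,None,fx=1.375,fy=1.375)
im=np.hstack([cv2.resize(a,(560,440)),]) 
cv2.imwrite("pics/c3.png",np.vstack([np.hstack([cv2.resize(a,(400,314)),cv2.resize(b,(400,314))])])[:,:,::-1])
save(w,"w3.png")
E
```

```text
time: 9.7
tool_pos: [413.7, -82.6, 101.0]
tcp_rot: [-179.2, 0.2, -84.6]
ft_force: [-3.9, -0.9, 4.5]
finger_gap: 17.1
```

View pics/c3.png

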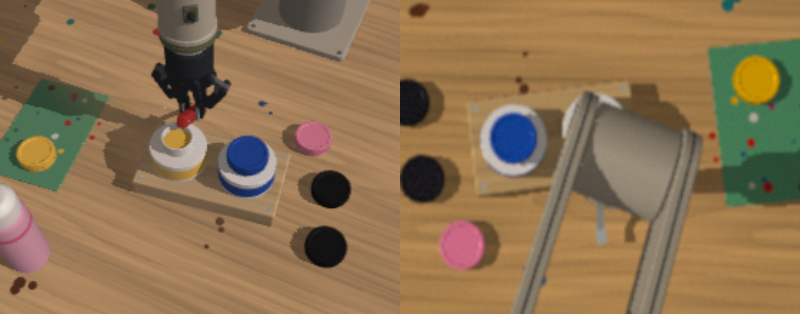

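The tail was levered up on the neck's rim (left crop (187,120)), so the opener now tilts nose down. Next I lift it, carry it to the +x side of the blue pot and measure the tip.

```bash
python3 -m jog '[[0,0,-0.05,0,0],[0,0,-0.1,0,0],[0,0,-0.13,0,0],[0,0,-0.13,0,0]]' 40
python3 -c "
from h import *
go(610,60,230,-84.5)"
```

```text
time: 10.25
tool_pos: [414.8, -84.2, 237.4]
tcp_rot: [-178.6, -0.0, -84.5]
ft_force: [1.2, -0.6, -0.6]
finger_gap: 16.7
at [414.8 -84.2 237.4] [-178.6   -0.   -84.5] t 10.25 shift m [-0.125  -0.2078  0.0124] turn -0.0
```

```bash
python3 -m jog '[[-0.125,-0.208,0,0,0],[-0.125,-0.208,0,0,0],[-0.125,-0.208,0,0,0],[-0.125,-0.208,0,0,0],[-0.125,-0.208,0,0,0],[-0.125,-0.208,0,0,0],[-0.125,-0.208,0,0,0],[-0.125,-0.208,0,0,0]]' 40
cat > m.py <<'E'
from h import *
S=r.snapshot("scene");T=r.snapshot("top");s=r.sense();w=r.snapshot("wrist")
for k in ("opener_tip","opener_grip"):
    a=r.pinpoint(S,k);b=r.pinpoint(T,k);c=r.pinpoint(w,k)
    for i in a[:2]:
        for j in b[:2]: print(k,np.round(i["uv"]),np.round(j["uv"]),round(i["conf"],2),round(j["conf"],2),tri((S,i["uv"]),(T,j["uv"])).round(1))
    for j in c[:2]: print(k,"wrist",np.round(j["uv"]),round(j["conf"],2))
for d in r.pinpoint(S,"lid_mid")[:4]: print("lid S",onz(S,d["uv"],98).round(1))
for d in r.pinpoint(T,"lid_mid")[:4]: print("lid T",onz(T,d["uv"],98).round(1))
go(610,60,230,-84.5)
a=np.array(S["image"])[80:300,200:480]; b=np.array(w["image"])
cv2.imwrite("pics/m%d.png"%int(s["time"]*10),np.hstack([cv2.resize(a,(400,314)),cv2.resize(b,(400,314))])[:,:,::-1]); print("m%d.png"%int(s["time"]*10))
E
python3 m.py
```

```text
time: 11.05
tool_pos: [609.1, 59.6, 241.7]
tcp_rot: [-178.7, -0.0, -84.5]
ft_force: [-0.2, -0.8, -0.9]
finger_gap: 17.0
opener_tip wrist [283. 353.] 0.73
opener_grip [282. 209.] [274. 175.] 0.52 0.77 [608.2  57.  229.3]
opener_grip wrist [284. 282.] 0.84
lid S [389.7 137.7  98. ]
lid S [572.8 204.5  98. ]
lid S [471.  190.7  98. ]
lid S [468.8  40.3  98. ]
lid T [508.6 186.4  98. ]
lid T [464.3  45.3  98. ]
lid T [ 537.6 -299.8   98. ]
at [609.9  59.9 242.6] [-178.6   -0.   -84.6] t 11.6 shift m [-0.0001  0.0002  0.0126] turn -0.1
m111.png
```

View pics/m111.png

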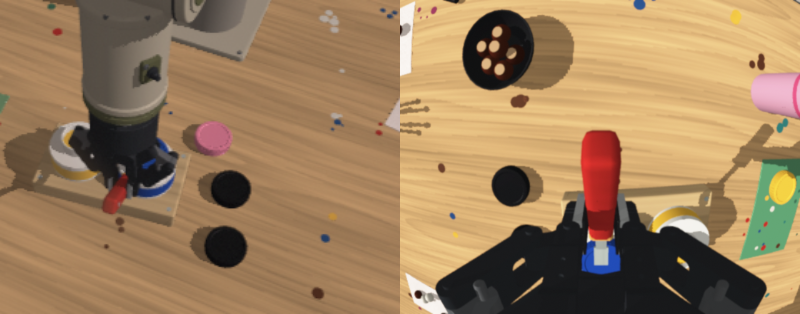

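Run:
```python
from h import *
s=r.sense();w=r.snapshot("wrist");K=np.array(w["K"]);M=np.linalg.inv(np.array(w["tool_from_camera"]))
def px(c):
    c=(M@[*c,1])[:3]; th=np.arctan2(np.hypot(c[0],c[1]),c[2]); return (K[:2,2]+K[0,0]*th*c[:2]/np.hypot(c[0],c[1])).round(0)
def pt(x,z,th,y0=0,z0=17.8):
    t=np.radians(th); h=x*np.cos(t)+z*np.sin(t); v=-x*np.sin(t)+z*np.cos(t)
    return (0,y0+h,z0-v)
for th in (0,20,25,30,35,40,45): print(th,"tail",px(pt(-65,11,th)),"tailbot",px(pt(-65,-11,th)),"front",px(pt(30,11,th)),"bend",px(pt(78,0,th)),"tip",px(pt(96,12.6,th)))
```

```text
0 tail [281. 144.] tailbot [281. 140.] front [281. 342.] bend [281. 390.] tip [281. 422.]
20 tail [282. 172.] tailbot [281. 144.] front [281. 332.] bend [281. 356.] tip [281. 383.]
25 tail [282. 185.] tailbot [281. 149.] front [281. 329.] bend [281. 347.] tip [281. 373.]
30 tail [282. 199.] tailbot [282. 155.] front [281. 325.] bend [281. 338.] tip [281. 363.]
35 tail [282. 215.] tailbot [282. 164.] front [281. 322.] bend [281. 329.] tip [281. 352.]
40 tail [282. 233.] tailbot [282. 174.] front [281. 318.] bend [281. 320.] tip [281. 342.]
45 tail [282. 252.] tailbot [282. 187.] front [281. 313.] bend [281. 310.] tip [281. 331.]
```

```bash
python3 -c "
from h import *
go(598,56.5,165,-84.6)"
```

```text
at [609.9  60.  242.5] [-178.6   -0.   -84.5] t 11.65 shift m [0.0023 0.014  0.0771] turn 0.1
```

```bash
python3 -m jog '[[0.002,0.007,0.04,0,0],[0.002,0.014,0.077,0,0],[0.002,0.014,0.077,0,0],[0.002,0.014,0.077,0,0],[0.002,0.014,0.077,0,0]]' 60
python3 m.py
```

```text
time: 12.15
tool_pos: [599.7, 56.9, 168.0]
tcp_rot: [-178.4, -0.0, -84.5]
ft_force: [-0.1, 0.2, -0.7]
finger_gap: 16.6
opener_tip [277. 207.] [279. 222.] 0.73 0.53 [521.1  28.3  89.5]
opener_tip [277. 207.] [420. 230.] 0.73 0.39 [ 493.  -165.6   59.8]
opener_tip wrist [282. 350.] 0.62
opener_tip wrist [553. 299.] 0.41
opener_grip [284. 225.] [276. 183.] 0.82 0.45 [603.   55.9 160.4]
opener_grip wrist [285. 280.] 0.7
lid S [389.4 134.2  98. ]
lid S [570.6 206.1  98. ]
lid S [473.9 180.9  98. ]
lid S [470.1  44.3  98. ]
lid T [459.6  43.6  98. ]
lid T [512.  187.3  98. ]
lid T [403.2 166.7  98. ]
at [598.   56.9 165.2] [-178.6   -0.   -84.5] t 12.7 shift m [-0.002  -0.0138 -0.0645] turn -0.0
m122.png
```

```bash
python3 -m jog '[[0,0,0.005,0,0],[0,0,0.01,0,0],[0,0,0.01,0,0],[0,0,0.01,0,0]]' 60
python3 -m jog '[[0,0,0.002,0,0],[0,0,0.003,0,0],[0,0,0.003,0,0]]'
python3 -m jog '[[0,0,0.002,0,0],[0,0,0.002,0,0],[0,0,0.002,0,0]]'
python3 -m jog '[[0,0,0.002,0,0],[0,0,0.002,0,0],[0,0,0.002,0,0]]'
```

```text
time: 13.1
tool_pos: [597.9, 56.9, 154.6]
tcp_rot: [-178.7, -0.0, -84.5]
ft_force: [0.5, 0.2, -1.6]
finger_gap: 16.5
time: 13.4
tool_pos: [597.8, 56.8, 151.4]
tcp_rot: [-178.7, -0.0, -84.5]
ft_force: [1.2, -1.4, -0.6]
finger_gap: 16.6
time: 13.7
tool_pos: [597.8, 56.9, 149.3]
tcp_rot: [-178.7, -0.0, -84.5]
ft_force: [-0.1, 0.1, -0.1]
finger_gap: 16.8
time: 14.0
tool_pos: [597.8, 56.9, 147.2]
tcp_rot: [-178.7, 0.0, -84.5]
ft_force: [-0.0, -0.6, -1.4]
finger_gap: 16.4
```

```bash
python3 -m jog '[[0,0,0.0015,0,0],[0,0,0.0015,0,0],[0,0,0.0015,0,0]]' |grep -E "pos|force"
python3 -m jog '[[0,0,0.0015,0,0],[0,0,0.0015,0,0],[0,0,0.0015,0,0]]'|grep -E "pos|force"
python3 - <<'E'
from h import *
S=r.snapshot("scene");save(S,"s4.png",(230,130,370,240),5)
E
```

```text
tool_pos: [597.8, 56.8, 145.6]
ft_force: [0.1, -0.8, -0.7]
tool_pos: [597.7, 56.9, 144.0]
ft_force: [-0.1, 0.1, -1.2]
```

View pics/s4.png

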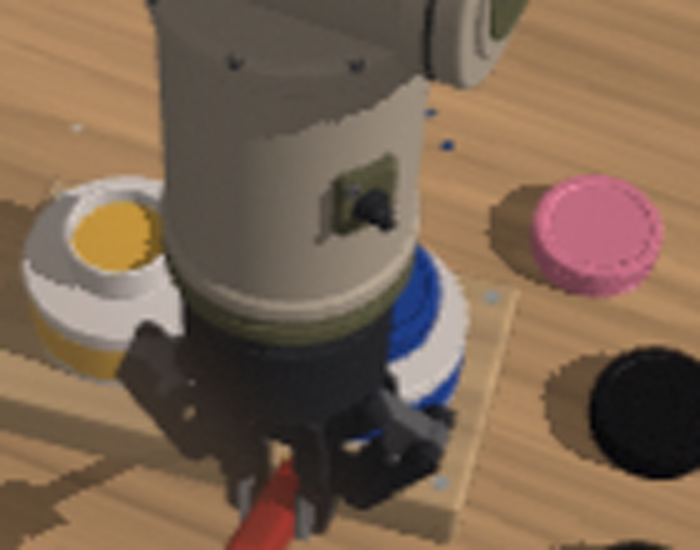

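Run:
```python
from h import *
s=r.sense();w=r.snapshot("wrist");save(w,"w4.png",(200,140,370,400),3 and 2.3)
K=np.array(w["K"]);print(K[0,0],K[:2,2])
for X in [(467,44,108),(467+33.5,44+3,108),(467+33.5,47,88),(467+48,48.5,83)]: print(X,wproj(w,s,X).round(0))
```

```text
325.19226210127806 [280.99248684 214.70367068]
(467, 44, 108) [282. 421.]
(500.5, 47, 108) [282. 392.]
(500.5, 47, 88) [282. 373.]
(515, 48.5, 83) [282. 354.]
```

View pics/w4.png

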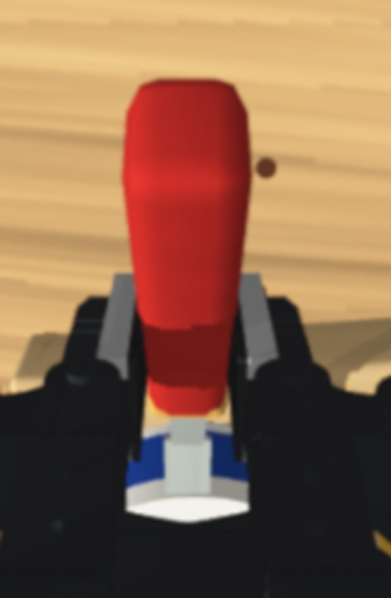

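```bash
cat > fit.py <<'E'
from h import *
from scipy.optimize import least_squares
import sys
w=r.snapshot("wrist");s=r.sense();K=np.array(w["K"]);M=np.linalg.inv(np.array(w["tool_from_camera"]))
def px(c):
    c=(M@[*c,1])[:3]; th=np.arctan2(np.hypot(c[0],c[1]),c[2]); return (K[:2,2]+K[0,0]*th*c[:2]/np.hypot(c[0],c[1]))
def pt(x,z,th,y0=0,z0=17.8):
    t=np.radians(th); h=x*np.cos(t)+z*np.sin(t); v=-x*np.sin(t)+z*np.cos(t)
    return (0,y0+h,z0-v)
pts=[(-65,-9,175),(-64,11,216),(30,11,321),(78,2,333),(96,13.6,355)]
f=lambda p:[px(pt(a,b,*p))[1]-v for a,b,v in pts]
q=least_squares(f,[35,0,17.8]); print(q.x.round(1),q.fun.round(1))
for z0 in (14,17.8,22):
    g=least_squares(lambda p:f([*p,z0]),[35,0]); print(z0,g.x.round(1),g.fun.round(1)); tip=pt(96,12.6,*g.x,z0); print("tip tool",np.round(tip,1))
E
python3 fit.py
```

```text
[32.2  6.4 29.8] [-0.2  0.3 -0.6  0.4  0.1]
14 [35.5 -0.8] [-6.5  4.6  3.1  0.1 -0. ]
tip tool [ 0.  84.7 59.6]
17.8 [34.8  1. ] [-4.8  3.4  2.1  0.1 -0. ]
tip tool [ 0.  87.  62.2]
22 [33.9  2.9] [-3.1  2.2  1.1  0.2  0. ]
tip tool [ 0.  89.6 65. ]
```

The wrist view shows the foot's end at crop row 495, in front of the pot's shoulder edge (about row 500). So the tip is just outside the pot and low. I raise it, move in 8 mm and feel for the shoulder.

```bash
python3 -m jog '[[0,0,-0.006,0,0],[0,0,-0.012,0,0],[0,0.008,-0.012,0,0],[0,0.008,-0.012,0,0],[0,0.008,-0.012,0,0]]' | grep -E "pos|force"
python3 -m jog '[[0,0,0.002,0,0],[0,0,0.003,0,0],[0,0,0.003,0,0]]'|grep -E "pos|force"
python3 -m jog '[[0,0,0.001,0,0],[0,0,0.002,0,0],[0,0,0.002,0,0]]'|grep -E "pos|force"
```

```text
tool_pos: [589.2, 56.1, 155.9]
ft_force: [0.3, 0.3, -1.6]
tool_pos: [589.0, 56.1, 152.4]
ft_force: [-0.1, 1.0, -1.2]
tool_pos: [589.0, 56.0, 150.1]
ft_force: [0.1, 0.2, -1.1]
```

```bash
python3 -m jog '[[0,0,0.001,0,0],[0,0,0.0015,0,0],[0,0,0.0015,0,0]]' | grep -E "pos|force"
python3 -m jog '[[0,0,0.001,0,0],[0,0,0.0015,0,0],[0,0,0.0015,0,0]]' | grep -E "pos|force"
```

```text
tool_pos: [588.9, 56.1, 148.4]
ft_force: [0.5, 0.5, -1.3]
tool_pos: [589.3, 56.1, 147.5]
ft_force: [0.3, 0.8, 3.4]
```

```bash
python3 -m jog '[[0,0,-0.0008,0,0],[0,0.003,-0.0008,0,0],[0,0.006,-0.0008,0,0],[0,0.006,-0.0008,0,0]]' | grep -E "pos|force"
python3 -m jog '[[0,0.002,0,0,0],[0,0.004,0,0,0],[0,0.004,0,0,0]]' | grep -E "pos|force"
```

```text
tool_pos: [582.8, 55.5, 148.0]
ft_force: [-0.1, -0.3, -0.5]
tool_pos: [578.5, 55.1, 147.9]
ft_force: [-0.1, -0.1, 0.3]
```

```bash
python3 -m jog '[[0,0.001,0,0,0],[0,0.002,0,0,0],[0,0.002,0,0,0]]' | grep -E "pos|force"
python3 -m jog '[[0,0.001,0,0,0],[0,0.002,0,0,0],[0,0.002,0,0,0]]' | grep -E "pos|force"
python3 - <<'E'
from h import *
w=r.snapshot("wrist");save(w,"w5.png",(200,140,370,400),2.3)
E
```

```text
tool_pos: [576.5, 54.9, 147.9]
ft_force: [1.7, 0.6, 1.0]
tool_pos: [575.2, 54.7, 148.4]
ft_force: [4.5, 1.0, 0.7]
```

View pics/w5.png

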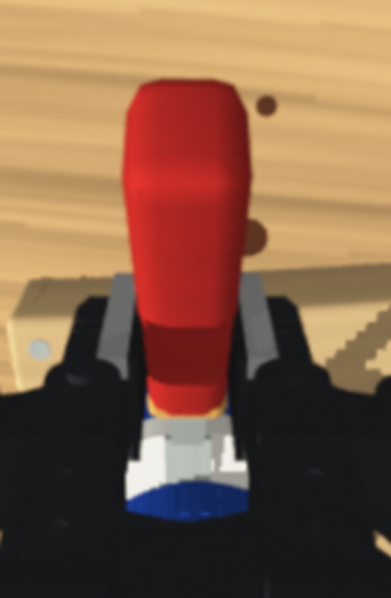

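The foot now disappears under the lid's lower edge (crop row about 483), and its tip is against the neck (4.5 N). Now I lever along the arc.

```bash
python3 -m jog '[[0,-0.0015,0.0028,0,0],[0,-0.003,0.0057,0,0],[0,-0.0045,0.0087,0,0],[0,-0.006,0.0117,0,0],[0,-0.006,0.0117,0,0]]' 40
python3 -m jog '[[0,-0.0013,0.003,0,0],[0,-0.0023,0.006,0,0],[0,-0.0023,0.006,0,0]]' | grep -E "pos|force"
```

```text
time: 18.3
tool_pos: [582.9, 55.4, 138.2]
tcp_rot: [-178.5, -0.0, -84.5]
ft_force: [3.9, 0.4, 8.6]
finger_gap: 16.7
tool_pos: [586.4, 55.7, 133.3]
ft_force: [3.5, 0.4, 6.8]
```

```bash
python3 -m jog '[[0,0.002,0.003,0,0],[0,0.002,0.006,0,0],[0,0.002,0.0075,0,0]]' | grep -E "pos|force"
python3 - <<'E'
from h import *
w=r.snapshot("wrist");save(w,"w6.png",(200,140,370,400),2.3)
s=r.sense();print(s["time"],s["ft_force"],s["tool_pos"])
E
```

```text
tool_pos: [588.2, 55.8, 129.1]
ft_force: [9.6, 1.4, 13.4]
18.95 [10.09064229  1.59536728 11.6138134 ] [588.22672175  55.77327652 128.95658494]
```

View pics/w6.png

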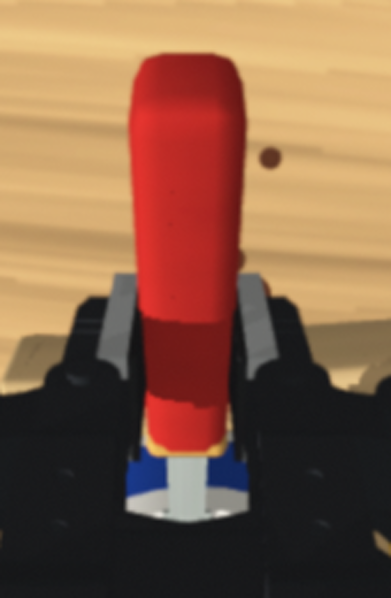

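```bash
python3 -m jog '[[0,0.0005,0.003,0,0],[0,0,0.006,0,0],[0,0,0.009,0,0],[0,0,0.009,0,0]]' | grep -E "pos|force"
python3 -m jog '[[0,0.0005,0.003,0,0],[0,0,0.006,0,0],[0,0,0.009,0,0],[0,0,0.009,0,0]]' | grep -E "pos|force"
```

```text
tool_pos: [591.5, 56.0, 122.5]
ft_force: [8.8, 2.8, 8.7]
tool_pos: [594.3, 56.3, 115.6]
ft_force: [7.1, 2.4, 8.8]
```

```bash
python3 -m jog '[[0,0.001,0.003,0,0],[0,0.001,0.006,0,0],[0,0.001,0.009,0,0],[0,0.001,0.009,0,0]]' | grep -E "pos|force"
python3 -m jog '[[0,0.001,0.003,0,0],[0,0.001,0.006,0,0],[0,0.001,0.009,0,0],[0,0.001,0.009,0,0]]' | grep -E "pos|force"
```

```text
tool_pos: [596.2, 56.4, 108.5]
ft_force: [7.5, 2.0, 8.2]
tool_pos: [597.7, 56.5, 101.0]
ft_force: [6.5, 0.8, 4.9]
```

Run:
```python
from h import *
S=r.snapshot("scene");T=r.snapshot("top");w=r.snapshot("wrist");a=cv2.imread("pics/s0.png")[140:240,240:360];b=np.array(S["image"])[140:240,240:360,::-1];c=np.array(w["image"])[120:420,130:430,::-1];t=np.array(T["image"])[190:290,220:340,::-1]
cv2.imwrite("pics/cmp.png",np.vstack([np.hstack([cv2.resize(i,(390,295),interpolation=cv2.INTER_CUBIC) for i in p]) for p in ((a,b),(t,c))]))
```

```text
(no output)
```

View pics/cmp.png

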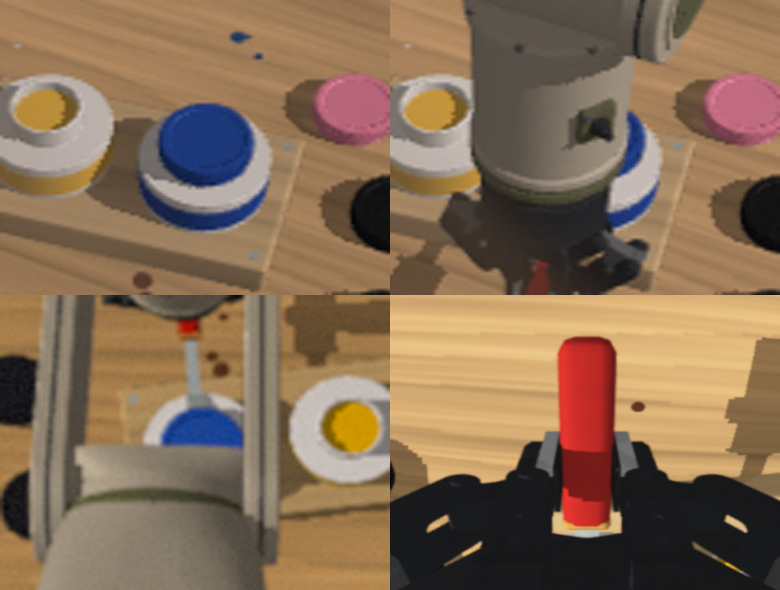

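```bash
python3 -m jog '[[0,0.001,0.003,0,0],[0,0.001,0.006,0,0],[0,0.001,0.008,0,0],[0,0.001,0.008,0,0]]' | grep -E "pos|force"
python3 -m jog '[[0,0.001,0.003,0,0],[0,0.001,0.005,0,0],[0,0.001,0.005,0,0],[0,0.001,0.005,0,0]]' | grep -E "pos|force"
```

```text
tool_pos: [598.7, 56.6, 94.3]
ft_force: [5.0, 1.6, 6.9]
tool_pos: [599.1, 56.7, 90.2]
ft_force: [4.9, 1.3, 5.8]
```

```bash
python3 -m jog '[[0,-0.001,-0.004,0,0],[0,-0.001,-0.008,0,0],[0,-0.01,-0.008,0,0],[0,-0.02,-0.008,0,0],[0,-0.035,-0.008,0,0],[0,-0.05,-0.008,0,0],[0,-0.05,-0.008,0,0]]' 
python3 -c "
from h import *
go(600,250,130,-84.5)"
```

```text
time: 22.2
tool_pos: [650.2, 61.5, 101.5]
tcp_rot: [-176.3, -0.1, -84.6]
ft_force: [0.1, 0.0, -1.2]
finger_gap: 16.3
at [650.2  61.5 101.5] [-1.763e+02 -1.000e-01 -8.460e+01] t 22.2 shift m [-0.1924  0.0302 -0.0307] turn -0.1
```

```bash
python3 -m jog '[[0,0,-0.03,0,0],[-0.04,0,-0.06,0,0],[-0.09,0.02,-0.06,0,0],[-0.27,0.1,-0.06,0,0],[-0.27,0.1,-0.06,0,0],[-0.27,0.1,-0.06,0,0],[-0.27,0.1,-0.06,0,0],[-0.27,0.1,-0.06,0,0]]'
python3 - <<'E'
from h import *
S=r.snapshot("scene");T=r.snapshot("top")
for n,p in (("S",S),("T",T)):
    for z in (98,103):
        for d in r.pinpoint(p,"lid_mid")[:4]:
            if z==98: print(n,np.round(d["uv"],1),round(d["conf"],2),onz(p,d["uv"],z).round(1))
a=cv2.imread("pics/s0.png")[140:240,240:360];b=np.array(S["image"])[140:240,240:360,::-1];t0=cv2.imread("pics/t0.png")[190:290,220:340];t=np.array(T["image"])[190:290,220:340,::-1]
cv2.imwrite("pics/cmp2.png",np.vstack([np.hstack([cv2.resize(i,(390,295),interpolation=cv2.INTER_CUBIC) for i in p]) for p in ((a,b),(t0,t))]))
for i,n in ((a,"s0"),(b,"s"),(t0,"t0"),(t,"t")):
    i=i.astype(int); m=(i[:,:,0]>90)&(i[:,:,2]<60)&(i[:,:,1]<80); v,u=np.nonzero(m); print(n,m.sum(),u.min(),u.max(),v.min(),v.max(),u.mean(),v.mean())
E
```

```text
time: 23.0
tool_pos: [517.5, 325.5, 153.9]
tcp_rot: [-176.4, 0.0, -84.2]
ft_force: [0.0, 0.0, -1.1]
finger_gap: 16.5
S [354.7 252. ] 0.93 [569.6 204.5  98. ]
S [359.4 212.7] 0.88 [473.8 183.2  98. ]
S [350.9 177.5] 0.82 [389.6 134.5  98. ]
S [301.6 185. ] 0.75 [457.2  36.6  98. ]
T [226. 223.] 0.95 [506.7 188.5  98. ]
T [256.4 293.8] 0.93 [324.5 103.5  98. ]
T [278.7 241.5] 0.83 [460.   48.9  98. ]
T [233.  263.5] 0.7 [400.9 166.3  98. ]
s0 665 49 80 11 77 64.31127819548873 50.41353383458647
s 362 49 80 11 74 65.52762430939227 42.90331491712707
t0 486 50 74 38 62 62.05761316872428 50.02880658436214
t 488 50 74 39 63 62.407786885245905 51.43647540983606
```

View pics/cmp2.png

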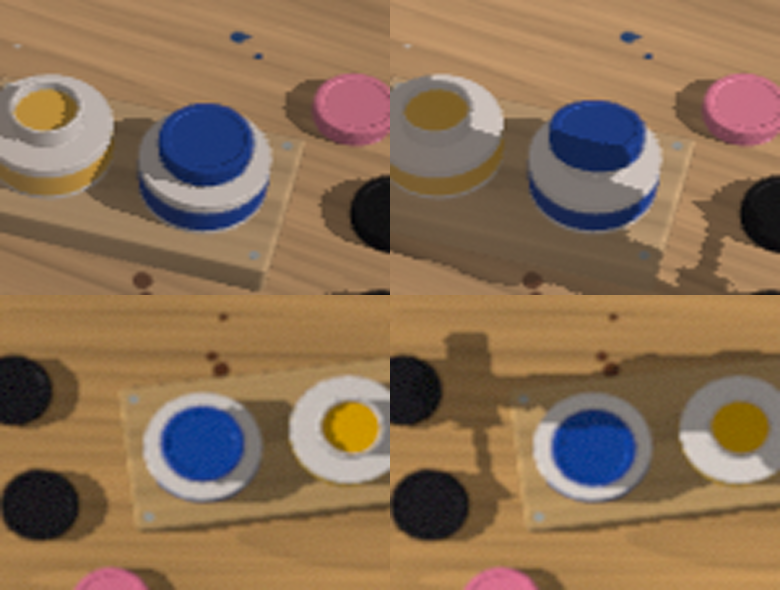

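Compared with the start, the lid is clearly aslant: its near edge has risen from crop row 185 to about 168, and it is still on the pot, so it has popped. Now I lay the opener down.

```bash
python3 -m jog '[[0,-0.015,0.05,0,0],[0,-0.015,0.095,0,0],[0,-0.015,0.1,0,0],[0,-0.015,0.105,0,0],[0,-0.015,0.105,0,0]]' 30
python3 -m jog '[[0,0,0.003,0,0],[0,0,0.006,0,0],[0,0,0.009,0,0],[0,0,0.01,0,0]]' 20 
python3 -m jog '[[0,0,0.002,0,0],[0,0,0.004,0,0],[0,0,0.005,0,0],[0,0,0.005,0,0]]' 20
```

```text
time: 23.8
tool_pos: [545.1, 320.9, 52.2]
tcp_rot: [-176.2, -0.1, -84.7]
ft_force: [0.2, -0.3, -0.8]
finger_gap: 16.9
time: 24.2
tool_pos: [545.9, 321.1, 42.5]
tcp_rot: [-176.1, -0.0, -84.7]
ft_force: [0.1, 0.7, -1.8]
finger_gap: 16.8
time: 24.6
tool_pos: [546.0, 321.1, 37.2]
tcp_rot: [-176.2, -0.1, -84.7]
ft_force: [0.4, 0.4, -1.7]
finger_gap: 16.8
```

```bash
python3 -m jog '[[0,0,0.002,0,0],[0,0,0.004,0,0],[0,0,0.005,0,0],[0,0,0.005,0,0]]' 20|grep -E "pos|force"
python3 -m jog '[[0,0,0.002,0,0],[0,0,0.003,0,0],[0,0,0.003,0,0]]' 20|grep -E "pos|force"
python3 - <<'E'
from h import *
s=r.sense();w=r.snapshot("wrist")
im=np.array(w["image"]).astype(int); m=(im[:,:,0]>100)&(im[:,:,1]<60)&(im[:,:,2]<60); m[:,:240]=0;m[:,320:]=0
v,u=np.nonzero(m); print("red rows",v.min(),v.max(), s["ft_force"])
for k in ("opener_grip","opener_tip"): print(k,[(np.round(d["uv"]),round(d["conf"],2)) for d in r.pinpoint(w,k)[:1]])
E
```

```text
tool_pos: [546.1, 320.9, 31.9]
ft_force: [0.1, -0.9, -0.3]
tool_pos: [546.1, 320.9, 28.5]
ft_force: [-0.1, -0.8, -1.2]
red rows 166 358 [-0.12203058 -0.83511013 -1.20159335]
opener_grip [(array([281., 305.]), 0.83)]
opener_tip []
```

```bash
python3 -m jog '[[0,0,0.0015,0,0],[0,0,0.002,0,0],[0,0,0.002,0,0]]' 20|grep -E "pos|force"
python3 -m jog '[[0,0,0.001,0,0],[0,0,0.0015,0,0],[0,0,0.0015,0,0]]' 20|grep -E "pos|force"
python3 -m jog '[[0,0,0.001,0,0],[0,0,0.0015,0,0],[0,0,0.0015,0,0]]' 20|grep -E "pos|force"
```

```text
tool_pos: [546.4, 321.0, 26.7]
ft_force: [0.3, 0.7, -1.1]
tool_pos: [546.5, 320.9, 25.1]
ft_force: [0.1, 0.1, -1.5]
tool_pos: [546.7, 321.1, 24.6]
ft_force: [-4.9, -1.8, 8.2]
```

```bash
python3 -m jog '[[0,0,0.0015,0,0],[0,0,0.002,0,0],[0,0,0.002,0,0]]' 20|grep -E "pos|force|rot"
python3 - <<'E'
from h import *
s=r.sense();w=r.snapshot("wrist")
im=np.array(w["image"]).astype(int); m=(im[:,:,0]>100)&(im[:,:,1]<60)&(im[:,:,2]<60); m[:,:240]=0;m[:,320:]=0
v,u=np.nonzero(m); print("red rows",v.min(),v.max(), s["ft_force"])
E
```

```text
tool_pos: [547.0, 321.5, 24.3]
tcp_rot: [-176.2, -0.0, -84.7]
ft_force: [-7.6, -2.9, 11.6]
red rows 166 358 [-7.60178686 -2.86474291 11.55520394]
```

```bash
python3 -m jog '[[0,0,0,0,100],[0,0,0,0,100],[0,0,0,0,100],[0,0,0,0,100],[0,0,0,0,100],[0,0,0,0,100]]' 20
python3 -m jog '[[0,0,-0.05,0,100],[0,0,-0.1,0,100],[0,0,-0.15,0,100],[0,0,-0.18,0,100],[0,0,-0.18,0,100]]' 20
python3 - <<'E'
from h import *
s=r.sense();w=r.snapshot("wrist")
for k,z in dict(opener_grip=11,opener_tip=23.6,opener=0).items():
    for d in r.pinpoint(w,k)[:1]: print(k,np.round(d["uv"],1),round(d["conf"],2),wonz(w,s,d["uv"],z).round(1))
im=np.array(w["image"]).astype(int); m=(im[:,:,0]>120)&(im[:,:,1]<50)&(im[:,:,2]<60); m[:, :220]=0; m[:,360:]=0;m[:100]=0;m[250:]=0
v,u=np.nonzero(m); P=np.array([wonz(w,s,(a,b),22)[:2] for a,b in zip(u,v)]);c=P.mean(0); e,V=np.linalg.eigh(np.cov(P.T)); a=V[:,1]*(-np.sign(V[0,1])); print(c,((P-c)@a).min(),((P-c)@a).max())
go(465,44,230,-84.5)
E
```

```text
time: 27.3
tool_pos: [547.0, 321.5, 24.1]
tcp_rot: [-176.2, -0.0, -84.7]
ft_force: [-0.0, 0.2, 0.3]
finger_gap: 85.6
time: 27.8
tool_pos: [537.9, 322.1, 211.1]
tcp_rot: [-175.6, 0.2, -84.7]
ft_force: [0.6, 0.3, -0.1]
finger_gap: 85.8
opener_grip [283.6 203. ] 0.94 [542.3 320.7  11. ]
opener_tip [281.6 299.9] 0.84 [439.1 313.1  23.6]
opener [284.5 231.4] 0.55 [509.4 316.5   0. ]
[558.93358008 323.18453268] -42.11065111456923 44.43810797676036
at [534.2 320.1 201.7] [-1.763e+02 -1.000e-01 -8.470e+01] t 28.0 shift m [ 0.2686  0.0923 -0.0338] turn -0.2
```

```bash
python3 -m jog '[[0.269,0.092,-0.03,0,100],[0.269,0.092,-0.03,0,100],[0.269,0.092,-0.03,0,100],[0.269,0.092,-0.03,0,100],[0.269,0.092,-0.03,0,100],[0.269,0.092,-0.03,0,100],[0.269,0.092,-0.03,0,100],[0.269,0.092,-0.03,0,100]]' 
python3 -m jog '[[0,0,0,0,100],[0,0,0,0,100]]' >/dev/null
cat > lid.py <<'E'
from h import *
s=r.sense();w=r.snapshot("wrist");S=r.snapshot("scene")
im=np.array(w["image"]).astype(int); m=((im[:,:,2]>90)&(im[:,:,0]<70)&(im[:,:,2]>2*im[:,:,0])).astype(np.uint8)
k,l,st,c=cv2.connectedComponentsWithStats(m)
for i in range(1,k):
    if st[i,4]>300: x,y,a,b,_=st[i]; print(st[i],c[i].round(1),wonz(w,s,c[i],112).round(1),"L",wonz(w,s,(x,c[i][1]),112).round(1),"R",wonz(w,s,(x+a,c[i][1]),112).round(1))
for d in r.pinpoint(w,"lid_mid")[:3]: print("wr",np.round(d["uv"]),round(d["conf"],2),wonz(w,s,d["uv"],104).round(1))
for d in r.pinpoint(w,"pot_shoulder")[:3]: print("ws",np.round(d["uv"]),round(d["conf"],2),wonz(w,s,d["uv"],83).round(1))
save(w,"lid%d.png"%int(10*s["time"]))
go(465,44,106,-84.5)
E
python3 lid.py
```

```text
time: 28.8
tool_pos: [464.8, 43.0, 224.7]
tcp_rot: [-176.5, -0.1, -84.9]
ft_force: [0.4, 0.1, 0.3]
finger_gap: 85.7
[ 243  187   87   83 5522] [285.1 229. ] [463.8  40.8 112. ] L [460.9  72.6 112. ] R [466.9   6.7 112. ]
wr [287. 230.] 0.89 [460.6  39.  104. ]
wr [210. 309.] 0.84 [382.2  99.2 104. ]
wr [158. 232.] 0.76 [448.7 144.  104. ]
ws [549. 201.] 0.72 [ 509.8 -244.5   83. ]
at [464.8  43.7 224.5] [-1.765e+02 -1.000e-01 -8.480e+01] t 29.2 shift m [-0.0004  0.0071  0.1183] turn -0.3
```

```bash
python3 -m jog '[[0.003,0.005,0.04,0,100],[0.003,0.007,0.07,0,100],[0.003,0.007,0.08,0,100],[0.003,0.007,0.08,0,100]]' |grep -E "pos|force"
python3 lid.py
```

```text
tool_pos: [461.9, 40.7, 142.7]
ft_force: [-0.3, 0.4, -0.5]
[  219   205   127   114 11401] [281.9 262.6] [466.6  40.8 112. ] L [463.3  73.4 112. ] R [469.3   7.5 112. ]
wr [195. 345.] 0.82 [401.   89.4 104. ]
wr [281. 265.] 0.78 [462.  41. 104.]
wr [ 98. 131.] 0.7 [528.2 149.  104. ]
at [464.4  40.5 146.2] [-1.763e+02 -1.000e-01 -8.480e+01] t 29.8 shift m [-0.0035  0.0017  0.0402] turn -0.3
```

```bash
python3 -m jog '[[0,0.001,0.015,0,100],[0,0.002,0.03,0,100],[0,0.002,0.04,0,100],[0,0.002,0.04,0,100]]' 20
python3 -m jog '[[0,0,0,0,60],[0,0,0,0,60],[0,0,0,0,60],[0,0,0,0,60],[0,0,0,0,60]]' 25
```

```text
time: 30.2
tool_pos: [464.6, 40.5, 105.6]
tcp_rot: [-176.4, -0.1, -84.8]
ft_force: [0.3, 0.5, -0.0]
finger_gap: 85.4
time: 30.7
tool_pos: [465.3, 40.5, 106.5]
tcp_rot: [-176.3, -0.1, -84.8]
ft_force: [-0.2, 0.2, 4.3]
finger_gap: 66.5
```

```bash
python3 -m jog '[[0,0,0,0,60],[0,0,0,0,60],[0,0,-0.005,0,60],[0,0,-0.012,0,60],[0,0,-0.02,0,60],[0,0,-0.03,0,60],[0,0,-0.05,0,60],[0,0,-0.05,0,60]]' 40
python3 -m jog '[[0,0,-0.04,0,60],[0,0,-0.08,0,60],[0,0,-0.08,0,60]]' 40
python3 lid.py
python3 - <<'E'
from h import *
S=r.snapshot("scene");T=r.snapshot("top")
for n,p in (("S",S),("T",T)):
    for k,z in (("mat",0),("yellow_lid",3)):
        for d in r.pinpoint(p,k)[:2]: print(n,k,round(d["conf"],2),onz(p,d["uv"],z).round(1))
    im=np.array(p["image"]).astype(int); m=((im[:,:,1]>im[:,:,0]*1.3)&(im[:,:,1]>im[:,:,2]*1.1)&(im[:,:,1]>50)).astype(np.uint8)
    k,l,st,c=cv2.connectedComponentsWithStats(cv2.morphologyEx(m,cv2.MORPH_CLOSE,np.ones((5,5))))
    for i in range(1,k):
        if st[i,4]>1500:
            v,u=np.nonzero(l==i); P=np.array([onz(p,q,3)[:2] for q in zip(u,v)]).astype(np.float32); print(n,"matrect",cv2.minAreaRect(P))
E
```

```text
time: 31.5
tool_pos: [464.0, 40.2, 160.0]
tcp_rot: [-176.0, -0.1, -84.8]
ft_force: [0.5, 0.5, 0.1]
finger_gap: 66.2
time: 31.8
tool_pos: [461.3, 39.8, 246.2]
tcp_rot: [-175.4, -0.2, -84.8]
ft_force: [0.9, 0.5, 0.4]
finger_gap: 66.1
[  203   190   156   172 17955] [280.3 288.4] [402.5  34.7 112. ] L [394.9 103.7 112. ] R [407.4 -35.9 112. ]
wr [140. 136.] 0.88 [525.3 168.5 104. ]
wr [280. 300.] 0.83 [386.2  33.5 104. ]
wr [158. 226.] 0.55 [446.5 148.5 104. ]
ws [278. 214.] 0.76 [462.2  41.8  83. ]
at [457.7  39.9 238.3] [-1.761e+02 -1.000e-01 -8.480e+01] t 32.0 shift m [-0.0037  0.0014  0.1325] turn -0.3
S mat 0.74 [ 497.3 -349.7    0. ]
S mat 0.19 [417.7  24.1  -0. ]
S yellow_lid 0.78 [ 564.5 -334.     3. ]
S matrect ((506.93206787109375, -340.88665771484375), (226.47488403320312, 147.95884704589844), 5.977208614349365)
T mat 0.69 [ 511.8 -346.4    0. ]
T yellow_lid 0.9 [ 550.9 -326.8    3. ]
T matrect ((503.5335693359375, -344.5141296386719), (226.94883728027344, 147.8842315673828), 6.33906888961792)
```

```bash
python3 -c "
from h import *
go(446,-350,150,-84.8)"
```

```text
at [458.   39.9 238.8] [-1.761e+02 -1.000e-01 -8.480e+01] t 32.3 shift m [0.387  0.0534 0.0861] turn 0.0
```

```bash
python3 -m jog '[[0.387,0.047,0,0,60],[0.387,0.047,0,0,60],[0.387,0.047,0,0,60],[0.387,0.047,0,0,60],[0.387,0.047,0,0,60],[0.387,0.047,0,0,60],[0.387,0.047,0,0,60],[0.387,0.047,0,0,60]]' 40
python3 -m jog '[[0,0,0.04,0,60],[0,0,0.08,0,60],[0,0,0.12,0,60],[0,0,0.14,0,60],[0,0,0.14,0,60]]' 40
python3 -c "
from h import *
s=r.sense();w=r.snapshot('wrist')
for k,z in (('mat',0),('yellow_lid',3),('lid',40)):
    for d in r.pinpoint(w,k)[:2]: print(k,round(d['conf'],2),wonz(w,s,d['uv'],z).round(1))
go(446,-350,40,-84.8)"
```

```text
time: 33.1
tool_pos: [445.7, -352.6, 235.8]
tcp_rot: [-176.1, -0.1, -84.9]
ft_force: [-0.1, 0.3, 0.0]
finger_gap: 66.1
time: 33.6
tool_pos: [452.8, -349.6, 91.3]
tcp_rot: [-176.4, 0.3, -84.9]
ft_force: [-0.0, -0.2, -1.1]
finger_gap: 66.0
mat 0.81 [ 505.5 -344.1    0. ]
yellow_lid 0.86 [ 562.7 -328.5    3. ]
lid 0.61 [ 431.6 -351.1   40. ]
at [ 456.2 -353.    98.3] [-176.    -0.3  -84.9] t 33.8 shift m [-0.0042  0.014   0.0575] turn -0.1
```

```bash
python3 -m jog '[[-0.003,0.013,0.02,0,60],[-0.003,0.013,0.04,0,60],[-0.003,0.013,0.057,0,60],[-0.003,0.013,0.06,0,60],[-0.003,0.013,0.06,0,60]]' 30 |grep -E "pos|force"
python3 -m jog '[[0,0,0.003,0,60],[0,0,0.006,0,60],[0,0,0.009,0,60],[0,0,0.01,0,60],[0,0,0.01,0,60]]' 20 |grep -E "pos|force"
python3 -m jog '[[0,0,0.002,0,60],[0,0,0.003,0,60],[0,0,0.003,0,60]]' 20 |grep -E "pos|force"
```

```text
tool_pos: [447.8, -351.5, 38.7]
ft_force: [-0.0, -0.0, -0.1]
tool_pos: [448.4, -351.4, 28.5]
ft_force: [0.3, -0.3, 0.7]
tool_pos: [448.6, -351.4, 25.4]
ft_force: [0.2, -0.0, -0.9]
```

```bash
python3 -m jog '[[0,0,0.002,0,60],[0,0,0.002,0,60],[0,0,0.002,0,60]]' 20 |grep -E "pos|force"
python3 -m jog '[[0,0,0.002,0,60],[0,0,0.002,0,60],[0,0,0.002,0,60]]' 20 |grep -E "pos|force"
```

```text
tool_pos: [449.4, -351.5, 24.2]
ft_force: [0.3, 2.2, 5.0]
tool_pos: [450.1, -351.7, 23.0]
ft_force: [-0.3, 2.7, 5.8]
```

```bash
python3 -m jog '[[0,0,0.002,0,60],[0,0,0.003,0,60],[0,0,0.003,0,60]]' 20 |grep -E "pos|force"
python3 -m jog '[[0,0,0.002,0,60],[0,0,0.003,0,60],[0,0,0.003,0,60]]' 20 |grep -E "pos|force|rot"
```

```text
tool_pos: [451.3, -352.1, 21.1]
ft_force: [-0.1, 2.5, 7.1]
tool_pos: [452.4, -352.6, 19.3]
tcp_rot: [-175.7, -0.5, -84.8]
ft_force: [-0.4, 2.0, 8.9]
```

```bash
python3 -m jog '[[0,0,0.002,0,60],[0,0,0.003,0,60],[0,0,0.003,0,60]]' 20 |grep -E "pos|force|rot"
python3 -c "
from h import *
s=r.sense();w=r.snapshot('wrist')
for k,z in (('lid',3),('lid_mid',13)):
    for d in r.pinpoint(w,k)[:2]: print(k,np.round(d['uv']),round(d['conf'],2),wonz(w,s,d['uv'],z).round(1))"
```

```text
tool_pos: [452.7, -352.7, 18.7]
tcp_rot: [-175.7, -0.4, -84.8]
ft_force: [-11.5, 8.7, 27.3]
lid [279. 291.] 0.63 [ 448.9 -351.9    3. ]
lid_mid [283. 304.] 0.57 [ 447.4 -353.8   13. ]
```

```bash
python3 -m jog '[[0,0,-0.001,0,60],[0,0,-0.001,0,60]]' 20 |grep -E "pos|force|rot"
python3 -m jog '[[0,0,0,0,100],[0,0,0,0,100],[0,0,0,0,100],[0,0,0,0,100],[0,0,0,0,100]]' 20 |grep -E "gap|force"
python3 -m jog '[[0,0,-0.03,0,100],[0,0,-0.08,0,100],[0,0,-0.13,0,100],[0,0,-0.18,0,100],[0,0,-0.2,0,100],[0,0,-0.2,0,100],[0,0,-0.2,0,100]]' 20
python3 - <<'E'
from h import *
s=r.sense();w=r.snapshot("wrist")
im=np.array(w["image"]).astype(int)
m=((im[:,:,2]>90)&(im[:,:,0]<70)&(im[:,:,2]>2*im[:,:,0])).astype(np.uint8);k,l,st,c=cv2.connectedComponentsWithStats(m)
for i in range(1,k):
    if st[i,4]>300:
        x,y,a,b,_=st[i]; v,u=np.nonzero(l==i); P=np.array([wonz(w,s,q,23)[:2] for q in zip(u,v)]).astype(np.float32); print("blue",st[i],c[i].round(1),cv2.minEnclosingCircle(P),"area diam",2*np.sqrt(cv2.contourArea(cv2.convexHull(P))/np.pi))
S=r.snapshot("scene");T=r.snapshot("top")
for k,z in (("yellow_lid",3),("mat",0),("lid",3),("bottle",0),("bowl",0),("opener_grip",11),("opener_tip",23.6)):
    for n,p in (("S",S),("T",T)):
        for d in r.pinpoint(p,k)[:2]: print(k,n,round(d["conf"],2),onz(p,d["uv"],z).round(1))
save(S,"end.png",(90,120,450,300),2)
E
```

```text
tool_pos: [453.1, -353.1, 20.4]
tcp_rot: [-175.6, -0.5, -84.8]
ft_force: [0.8, -0.1, -1.0]
ft_force: [-0.7, 0.1, 0.7]
finger_gap: 85.4
time: 38.15
tool_pos: [437.7, -352.7, 219.6]
tcp_rot: [-175.6, -0.5, -84.8]
ft_force: [-0.1, -0.2, -1.5]
finger_gap: 85.4
blue [ 247  162   67   67 3473] [280.5 195.1] ((450.1266174316406, -352.85833740234375), 34.099857330322266) area diam 67.118553778578
blue [ 522  345   38   75 1377] [544.1 379.5] ((130.8907012939453, -903.4616088867188), 180.47067260742188) area diam 128.33371962823188
yellow_lid S 0.64 [ 562.3 -331.4    3. ]
yellow_lid S 0.61 [417.7  31.2   3. ]
yellow_lid T 0.84 [ 560.6 -328.1    3. ]
mat S 0.87 [ 496.6 -339.9    0. ]
mat T 0.75 [ 503.  -344.8    0. ]
mat T 0.25 [466.   34.2   0. ]
lid S 0.89 [ 454.9 -343.1    3. ]
lid S 0.76 [322.2 117.8   3. ]
lid T 0.98 [324.4 122.6   3. ]
lid T 0.91 [534.7 217.4   3. ]
bottle S 0.89 [ 730.6 -229.4    0. ]
bottle T 0.74 [ 728.5 -231.2    0. ]
bowl S 0.19 [426.  316.8   0. ]
bowl T 0.71 [733.8 222.1   0. ]
opener_grip S 0.74 [539.8 315.3  11. ]
opener_grip T 0.85 [539.4 320.3  11. ]
opener_tip S 0.92 [445.3 310.4  23.6]
opener_tip T 0.9 [437.9 312.   23.6]
```

```bash
python3 -c "
from h import *
print(r.hand_in())"
```

```text
the job is handed in; nothing more can be done
None
```

I handed the job in at about 38 s of the 72 s allowed. The blue lid is levered loose, lifted off and lying on the green mat, and the opener is back flat on the table. The hand-in gave no verdict.

**What I did:**
- I tilted the opener nose down by pressing its tail on the open pot's neck.
- I felt for the shoulder of the blue pot and hooked the foot under the lid until it met the neck.
- I levered the handle down to level until the edge popped. The before-and-after pictures showed the lid aslant on its pot.
- I pressed the opener flat on the table while still holding it, then let go.
- I lifted the lid off and pressed it flat on the mat while still holding it, then let go.

**Last checks:**

| Thing | Result |
|---|---|
| Blue lid | Centre about (450, -353) mm, near the middle of the mat's free half; it looks 67 mm round in the wrist image, so flat at its expected height |
| Opener | Lies at about (540, 320) mm, its handle's outline the same length as when it first lay flat |
| Yellow lid | No shift seen within the networks' scatter of about 10 mm, so this only just bears on the 15 mm limit |
| Bottle | Same place, within about 4 mm |
| Bowl | Same place within about 6 mm by the top camera; the scene camera did not find it at the end |
| Gripper | Open and clear of everything, about 200 mm up |

**Weak points:**
- The networks at times reported look-alike lids, which I discarded by position.
- My first probe for the shoulder missed just outside the pot and had to be corrected.
- Under load the tool drifted about 4° from vertical, which did no harm that I could see.
- The 12-picture limit was used up, so the final state was checked by measurement only.

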